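# Height check of servo parts with a sliding gauge

### The job

Without lifting them, slide the servo parts waiting on the near strip of the measuring plate onto the ring marks under the gauge rail, one part centred on each mark (any mark will do). When all stand there, slide the gauge carriage along its rail over each part in turn, from the tallest part to the shortest, and each time gently push the plunger down so that its foot rests on the middle of the part for about half a second, then let it spring up. Finish with every part still centred on a mark and the carriage parked in line with the white park tag, and leave the cup, power supply and screwdriver alone.

Things in the scene. Friction and masses are not known exactly. Their poses are not given: they have to be found in the camera images.
- station: fixed aluminium measuring plate, 310 (x) by 600 mm (y), 12 mm thick, top at z = 0.012, from x = -160 to +150 mm of its origin. Origin on the bench top under the measuring line (x = 0), which carries three flat black rings, the marks, 100 mm across; x away from the robot, y along the rail, turned up to 0.1 rad. The parts start at about x = -100 to -85 mm
- rail_mid (a point): middle of the top face of the level steel rail that runs along the station's y at x = +115 mm: 20 mm wide, from z = 120 to 145 mm, between two posts at station y = +-285 mm (40 mm in x, 26 mm in y, tops at z = 160 mm); axes as the station's
- mark0 (a point): centre of the ring mark at y = -210 mm of the station, on the plate's top face (z = 0.012); axes as the station's
- mark1 (a point): centre of the middle ring mark, y = -60 mm of the station
- mark2 (a point): centre of the ring mark at y = +90 mm of the station
- carriage (a joint): travel in m of the black gauge carriage along the rail, 0 to 0.48, growing to the station's +y; the gauge axis is at station y = joint - 0.23. Stays where left (friction about 2 N); starts between 0 and 0.31. Its arm, 28 mm wide (z = 127 to 149 mm), reaches from the rail to 10 mm on the near side of the measuring line and carries the plunger on that line
- grip_top (a point): top centre of the grey upright grip fin on the carriage, straight over the rail (115 mm beyond the plunger in station x): 18 mm thick along the rail (y), 30 mm in x, stands 82 mm clear above the carriage block; top at z = 0.238. Grip its top 20 mm: the knob nearby stands 19 mm higher. Axes as the station's
- plunger (a joint): how far in m the upright sprung plunger has been pushed down: 0 up, 0.080 at most. With the foot on a part on the plate it reads 0.096 minus the part's height. A return spring lifts it again when let go (2 N at the top, 4 N at the bottom)
- foot: steel foot disc, 22 mm across, 8 mm thick, at the plunger's lower end; origin: centre of its underside, 96 mm above the plate (z = 0.108) when up
- knob_top (a point): top centre of the plunger's black push knob, 32 mm across; z = 0.257 when up, straight above the foot. Pushed down it takes the foot along; once a part stops the foot, the knob yields up to 12 mm more on a cushion spring (6 N, then 0.8 N per mm), so 3 to 8 mm past contact is a gentle press
- tag: park tag: black clamp on the rail's far side with a thin white upright blade (5 mm wide, top at z = 0.19) near the rail's +y end, station y = 215 to 240 mm; origin under the clamp's middle (z = 0.118), blade straight above; axes as the station's. The carriage is parked when the middle of its grip fin and the blade are at the same station y
- motor: short servo motor standing upright, 74 mm tall: aluminium flange 72 by 72 by 8 mm at the foot, dark square body 56 by 56 mm up to z = 63 mm, black cap 46 by 46 mm above; small connector on its +x side, so grip it across y. Loose; origin: underside centre; z up. May be absent. Starts on the plate's near strip, in any order, turned up to 0.4 rad.
- gearhead: round steel gearhead, 61 mm tall: flange 72 mm across and 10 mm thick at the foot, body 58 mm across up to z = 54 mm, boss 32 mm across on top. Loose; origin: underside centre; z up. May be absent. Starts on the plate's near strip, in any order, turned up to 0.4 rad.
- heatsink: finned aluminium heat sink, 86 mm (x) by 58 mm (y), 48 mm tall, fins along x standing up. Loose; origin: underside centre; z up. May be absent. Starts on the plate's near strip, in any order, turned up to 0.4 rad.
- contactor: flat grey plastic contactor, 78 mm (x) by 56 mm (y), 36 mm tall, two rows of brass screws on top. Loose; origin: underside centre; z up. May be absent. Starts on the plate's near strip, in any order, turned up to 0.4 rad.
- cup: bystander: cardboard-coloured cup, 76 mm across, 85 mm tall, at the robot's right; origin under its centre
- psu: bystander: white box-shaped power supply 90 by 70 by 50 mm with dark vent slots on top, at the right and far; origin under its centre
- screwdriver: bystander: green-handled screwdriver, 190 mm, lying at the robot's left; origin under its middle
Things that resemble listed ones, but are neither listed nor needed, are in the scene too. What is shaped like the motor but purple is not meant. What is shaped like the heatsink but blue is not meant.

How it is judged:
By the outcome, as a careful person would: the job done as asked, in the order asked, and still so for the second after the job is handed in, with the robot touching nothing.
Of motor, gearhead, heatsink, contactor only 2 to 3 are there at a start; the rules pass over those that are not, and their reading is None.
At some moment in a run one of motor, gearhead, heatsink, contactor may be knocked a few centimetres aside while the robot is not near it.
Once in a run the grip may slacken for a moment while it holds something.
It also fails if it takes over 210 s, if anything falls off the work surface, if the arm or the gripper's body presses on something with over 40 N, if the wrist force passes 120 N, or if a joint passes its speed limit or range.

### The arm

A 7-joint arm with a two-finger parallel gripper is mounted at the origin on the work surface. World frame = base frame: x ahead of the robot, y to its left, z up, the work surface at z = 0. Lengths are in mm, angles in rad, forces in N, time in s.
With the tool pointing down it reaches from about 425 to 800 mm from the base axis. Payload 8.3 kg.
Tool frame: the origin (TCP) lies midway between the tips of the shut fingers; the grasp point (between the pads) lies 19 mm behind it; z points along the fingers, y is the line along which they close (so a half turn about z gives the same grasp; the last joint's range is limited). The gripper opens to 85 mm and grips with 20 to 120 N. Pads are 22 mm wide; open, the fingers measure 114 mm over their backs; the gripper's body (76 mm by 85 mm) begins 54 mm behind the grasp point. The pads swing forward as they close: fully open they stand 13 mm farther back than shut.
Start: joints at [-1.272, 0.383, 0.016, 1.37, -0.006, 1.388, -0.046], TCP at [221.172, 584.539, 231.279] pointing down, gripper open.
Joint ranges: [-2.95, 2.95], [-0.25, 2.06], [-1.52, 1.56], [0.18, 2.33], [-1.44, 4.58], [0.02, 2.06], [-3.01, 3.01]. Speed limits (rad/s): [2.39, 2.39, 3.01, 3.01, 3.14, 3.14, 3.14].

### API

Orientations are given as a rotation vector (axis times angle).
In Python, from plant import arm, vision, nets gives the robot as it stands.
- The arm moves only by the tool step_arm, never from a script. Its argument "deltas" is a list of rows, each a list of 6 numbers: the shift along the tool's x, y, z in m, then the turn, a rotation vector about the tool's x, y, z in degrees. In form: [[dx, dy, dz, ax, ay, az], ...]. A call has 1 to 12 rows; each row shifts and turns the commanded pose from where the row before left it, along the tool's axes as they then stand; what a row does not reach is not made up. A row lasts 1/12 s, in which the tool goes at most 41.7 mm and 7.16 degrees, less where a joint would pass 70% of its speed; a pose out of reach is approached as far as the arm can. A call with a gripper value outside its range is refused whole. "gripper" is the finger opening in m, from 0 to 0.0854, set as the call begins (left out, the last holds). The fingers move at their own pace and stop on an object; "newtons" is the grip in N (left out, the last holds). Time passes only in rows, so rows that do not move let the fingers close. It gives the time, the measured TCP pose, the force, the opening and the grip force at its end, in the units of the state.
- arm.sense(): the state, without advancing time (a new reading comes with each control period).
- vision.grab_frame(name): name is "side" or "top"; returns a dict with "frame" (384x512x3 uint8, red, green, blue), "depth" (384x512 float32, mm along the optical axis (not along the pixel's ray), 0 where there is no reading), "mtx" (3x3 intrinsics, pixels), "dist" ([k1, k2, p1, p2, k3] as OpenCV has them; the pictures are not rectified), "rvec" (rotation vector, rad) and "tvec" (3), from world to camera coordinates, as OpenCV has them. Camera axes: x right, y down, z forward; pixel columns grow to the right and rows downward; lengths in mm; the calibration is good to about 2 mm. A picture is of the moment at which its call begins.
- arm.hand_in(): hands the job in; it is judged then, once.
Trained networks look in the newest picture that a camera, given by its name, has taken for a name from the list of things; names that differ only in an ending like _2 or _b are one class to them, and where a whole thing is asked for, a point or a joint stands for the part that bears it (a point fixed in the world has none). Each returns a list of dicts, best first, with "confidence" (0 to 1); they miss things now and then, are a little off and sometimes report something else, mostly with a low value. They report only what shows in the picture. A call takes as long as a camera call. They do not tell look-alikes from the thing itself.
- nets.spot_in(camera, thing): "bbox" ([left, top, right, bottom] in pixels, round what is visible of it).
- nets.tip_of(camera, thing): "position" ([column, row] in pixels: a listed point, or the origin of a listed thing).
The state is a dict: "time": time; "joint_positions": joint angles; "joint_velocities": joint speeds; "effort": joint torques, N m; "tool_pos": TCP position; "tcp_rot": TCP orientation; "ft_force": force on the tool from outside, world axes, zero at the start; "moment": the same for the moment, N m; "width": finger opening in mm; "grip_force": force on a finger pad.
Only numpy, scipy, OpenCV 4.12 (cv2) and the standard library are available. Lean on these libraries where they do the work, as an engineer would, in place of code of your own. Each camera call takes 0.05 s, during which the arm holds its last target. There are 200 camera calls.

## Working session

There is one attempt and no reset: what is moved stays moved. The work goes in short steps, Python scripts to look and compute and a tool call to move; the robot and the scene stay as the last step left them, time stands still between calls to the robot, and variables do not carry over. Pictures are saved under pics/ and viewed, at most 14 in all, crops included, and the job is handed in when it is done.

Besides the shell and the picture viewer there is one more tool, called after "Call:" by a JSON object that holds its "name" and its "arguments", one argument or row to a line. step_arm: Moves the arm, as the interface text tells. Its arguments: {"type":"object","properties":{"deltas":{"type":"array","items":{"type":"array","items":{"type":"number"}}},"gripper":{"type":"number"},"newtons":{"type":"number"}},"required":["deltas"]}

```bash
ls; mkdir -p pics
cat > h.py <<'E'
import numpy as np, cv2
from plant import arm, vision, nets
def grab(n,save=None):
    f=vision.grab_frame(n)
    if save: cv2.imwrite('pics/'+save,cv2.cvtColor(f['frame'],cv2.COLOR_RGB2BGR))
    return f
def ray(f,px):
    R=cv2.Rodrigues(np.array(f['rvec'],float))[0]; t=np.array(f['tvec'],float).ravel()
    u=cv2.undistortPoints(np.array(px,float).reshape(-1,1,2),np.array(f['mtx']),np.array(f['dist'])).reshape(-1,2)
    d=np.c_[u,np.ones(len(u))]@R
    return -R.T@t,d
def atz(f,px,z):
    c,d=ray(f,px); z=np.asarray(z,float)
    return c+d*((z-c[2])/d[:,2])[:,None]
def dep(f,px):
    c,d=ray(f,px); p=np.round(np.array(px)).astype(int).reshape(-1,2)
    return c+d*f['depth'][p[:,1],p[:,0]][:,None]
def proj(f,P): return cv2.projectPoints(np.array(P,float).reshape(-1,3),np.array(f['rvec']),np.array(f['tvec']),np.array(f['mtx']),np.array(f['dist']))[0].reshape(-1,2)
def cloud(f):
    h,w=f['depth'].shape; v,u=np.mgrid[:h,:w]
    P=dep(f,np.c_[u.ravel(),v.ravel()]).reshape(h,w,3); P[f['depth']==0]=np.nan
    return P
E
cat > a.py <<'E'
from h import *
np.set_printoptions(precision=1,suppress=True)
s=arm.sense(); print(s['time'],s['tool_pos'],s['tcp_rot'],s['width'])
for c in('top','side'):
    f=grab(c,c+'0.png'); cc,_=ray(f,[[0,0]]); print(c,cc)
    for n in['mark0','mark1','mark2','motor','gearhead','heatsink','contactor','grip_top','knob_top','tag','rail_mid','cup','psu','screwdriver']:
        for r in nets.tip_of(c,n)[:3]:
            print(n,round(r['confidence'],2),np.array(r['position']),dep(f,[r['position']])[0])
E
python3 a.py
```

```text
pics
0.0 [221.  584.1 230.3] [-0.6 -3.1  0. ] 85.61593915180377
top [ 321.1    9.  1784.3]
mark0 0.79 [274.3 196.3] [532.5 -72.5   7.8]
mark0 0.76 [317.2 188.6] [ 561.  -237.    14.6]
mark1 0.79 [274.3 196.3] [532.5 -72.5   7.8]
mark1 0.76 [317.2 188.6] [ 561.  -237.    14.6]
mark2 0.79 [274.3 196.3] [532.5 -72.5   7.8]
mark2 0.76 [317.2 188.6] [ 561.  -237.    14.6]
motor 0.82 [231.3 216.6] [448.5  88.7  89.8]
motor 0.59 [171.3 248.7] [332.7 310.4  62.1]
gearhead 0.51 [238.6 192.5] [547.1  64.6  10.8]
heatsink 0.81 [303.9 254.3] [ 310.6 -182.6   14.1]
heatsink 0.8 [292.9 214.4] [ 460.2 -140.7   37. ]
contactor 0.34 [232.2 217. ] [447.1  85.4  89.5]
grip_top 0.56 [281.9 153.1] [650.1 -88.1 246.6]
knob_top 0.52 [286.  184.3] [ 543.4 -100.4  252.8]
tag 0.41 [200.  155.3] [663.  197.8 151.6]
rail_mid 0.93 [260.9 157.4] [656.9 -19.3 142.4]
cup 0.67 [376.8 220.2] [ 439.6 -465.     5.7]
psu 0.7 [375.1 218.8] [ 445.1 -459.     4.3]
psu 0.6 [372.5 165. ] [ 647.  -444.6   44.2]
screwdriver 0.57 [129.4 193.5] [541.9 478.5  29.2]
side [ 221.6 1156.1  959.3]
mark0 0.88 [250.7 202.6] [543.  -89.3
[... 194 characters left out ...]
mark1 0.56 [243.6 225.1] [537.1  57.6  11.9]
mark2 0.88 [250.7 202.6] [543.  -89.3  15.3]
mark2 0.87 [255.8 184. ] [ 554.1 -237.2   12.8]
mark2 0.56 [243.6 225.1] [537.1  57.6  11.9]
motor 0.83 [284.1 291.2] [326.3 368.7  31.7]
motor 0.56 [264.2 235.7] [440.5 123.3  30.2]
heatsink 0.89 [274.6 198.1] [ 442.8 -105.1   41.6]
grip_top 0.8 [223.5 152.7] [ 792.  -511.3    4.3]
knob_top 0.6 [250.2 150.4] [ 543.9 -112.2  254.4]
tag 0.45 [198.5 224. ] [645.9 236.4 144.5]
rail_mid 0.68 [217.9 184. ] [655.1 -13.5 145.3]
cup 0.83 [285.3 164.6] [ 446.9 -421.8   20.8]
cup 0.15 [220.9 183.4] [647.7 -28.5 139.4]
psu 0.69 [246.7 161.7] [ 644.6 -429.8   11.4]
screwdriver 0.53 [207.1 318.7] [540.3 495.7   2. ]
```

Run:
```python
import cv2
t=cv2.imread('pics/top0.png')[125:285,110:400]; cv2.imwrite('pics/t1.png',cv2.resize(t,None,fx=2.75,fy=2.75,interpolation=cv2.INTER_CUBIC))
t=cv2.imread('pics/side0.png')[125:345,160:340]; cv2.imwrite('pics/s1.png',cv2.resize(t,None,fx=2.7,fy=2.7,interpolation=cv2.INTER_CUBIC))
```

```text
(no output)
```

View pics/t1.png

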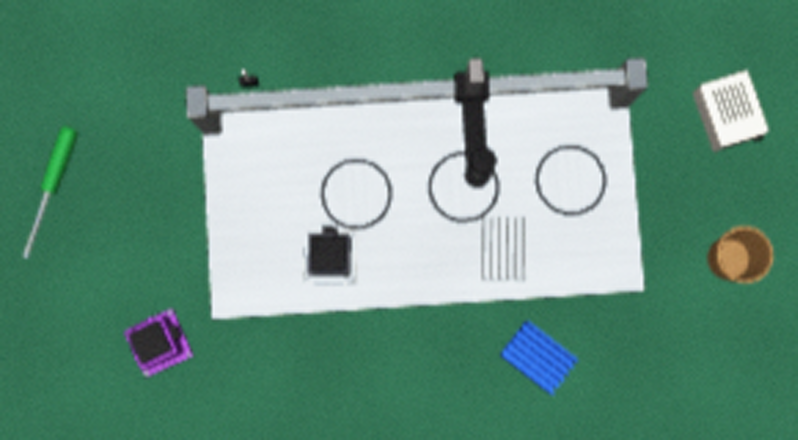

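View pics/s1.png

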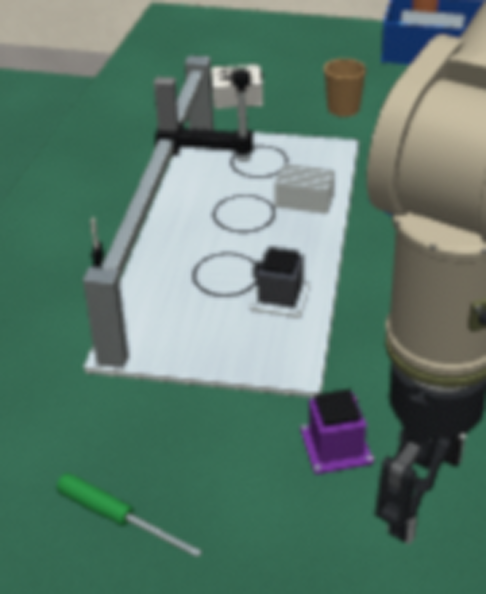

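```bash
cat > m.py <<'E'
from h import *
from scipy.optimize import least_squares
np.set_printoptions(precision=2,suppress=True)
def station(f,p0=(541,-11,0.06)):
    g=cv2.cvtColor(f['frame'],cv2.COLOR_RGB2GRAY); h,w=g.shape; v,u=np.mgrid[:h,:w]
    U=np.c_[u.ravel(),v.ravel()]; P=atz(f,U,12.)[:,:2]; D=g.ravel(); 
    def loc(p,P):
        c,s=np.cos(p[2]),np.sin(p[2]); d=P-p[:2]; return np.c_[c*d[:,0]+s*d[:,1],-s*d[:,0]+c*d[:,1]]
    M=np.array([[0,-210],[0,-60],[0,90.]])
    p=np.array(p0,float)
    bg=np.median(D[(np.abs(loc(p,P))<[60,250]).all(1)])
    for tol in(14,9,7):
        r=np.linalg.norm(loc(p,P)[:,None]-M,axis=2).min(1)
        k=(abs(r-49)<tol)&(D<bg-25); Q=P[k]; W=np.sqrt(np.minimum(bg-D[k],90.)/90)
        fun=lambda q:W*(np.linalg.norm(loc(q,Q)[:,None]-M,axis=2).min(1)-q[3])
        o=least_squares(fun,[*p,49],loss='soft_l1',f_scale=1.5); p=o.x[:3]
    return o.x,k.sum(),np.sqrt(np.mean(o.fun**2))
def box(C,p,z0,z1,r=50):
    k=(np.hypot(C[...,0]-p[0],C[...,1]-p[1])<r)&(C[...,2]>z0)&(C[...,2]<z1)
    q=C[k]; rc=cv2.minAreaRect(q[:,:2].astype(np.float32)); return rc,q.mean(0),q[:,2].max(),len(q)
def parts(f,mp=(452,90),hp=(450,-145)):
    C=cloud(f)
    print(' motor cap',box(C,mp,80,93)); print(' motor body',box(C,mp,25,93)); print(' hs',box(C,hp,50,68,65))
E
python3 - <<'E'
from m import *
for c in('top','side'):
    f=grab(c); print(c,station(f)); parts(f)
    C=cloud(f)
    print(' fin',box(C,(650,-95),215,242,45)); print(' knob',box(C,(540,-100),245,265,40)); print(' blade',box(C,(670,205),165,196,40))
E
```

```text
top (array([542.47, -27.32,   0.06,  47.45]), np.int64(573), np.float64(2.3258359233500516))
 motor cap (((447.69158935546875, 97.35572814941406), (51.76540756225586, 44.19707107543945), 0.15027308464050293), array([447.53,  97.05,  85.62]), np.float64(92.5057128237338), 146)
 motor body (((449.4969177246094, 99.95811462402344), (66.9752197265625, 68.52747344970703), 81.9329833984375), array([447.71,  96.62,  76.98]), np.float64(92.5057128237338), 262)
 hs (((457.90594482421875, -140.94403076171875), (56.78084945678711, 86.3195571899414), 88.96564483642578), array([ 454.41, -144.06,   58.89]), np.float64(67.95162221322676), 158)
 fin (((659.4713745117188, -90.83770751953125), (17.61440086364746, 28.643733978271484), 88.38063049316406), array([658.59, -90.64, 234.15]), np.float64(241.5913789484648), 56)
 knob (((545.941650390625, -98.59806823730469), (28.640962600708008, 28.442020416259766), 41.854854583740234), array([546.15, -98.26, 255.93]), np.float64(263.8748049939745), 72)
 blade (((668.183837890625, 198.5320587158203), (0.29234158992767334, 5.100346088409424), 51.04416275024414
[... 544 characters left out ...]
394775390625, -135.9467010498047), (85.16630554199219, 71.15233612060547), 0.7280930280685425), array([ 457.22, -134.01,   58.64]), np.float64(67.82069943539955), 202)
 fin (((661.0074462890625, -84.88774108886719), (21.980730056762695, 33.29029083251953), 76.04778289794922), array([659.35, -83.16, 229.79]), np.float64(240.02329357701763), 52)
 knob (((544.832763671875, -93.75263214111328), (30.96202278137207, 30.59066390991211), 66.7755126953125), array([545.93, -91.  , 254.28]), np.float64(260.7516333969445), 47)
 blade (((669.1915893554688, 203.62567138671875), (6.006326675415039, 3.3035850524902344), 68.37394714355469), array([669.48, 203.43, 178.2 ]), np.float64(192.50293318302704), 10)
```

```bash
cat > go.py <<'E'
import sys
from h import *
from scipy.spatial.transform import Rotation as Ro
np.set_printoptions(precision=2,suppress=True)
# go.py x y z yawdeg(of tool y, world) : total delta, translation given in the frame AFTER the turn
def go(x,y,z,yaw):
    s=arm.sense(); R=Ro.from_rotvec(s['tcp_rot']).as_matrix()
    a=np.radians(yaw); ty=np.array([np.cos(a),np.sin(a),0]); tz=np.array([0,0,-1.]); tx=np.cross(ty,tz)
    T=np.c_[tx,ty,tz]; d=np.array([x,y,z])-np.array(s['tool_pos'])
    print('t',s['time'],'pos',np.array(s['tool_pos']),'w',s['width'],'F',np.array(s['ft_force']),'grip',s['grip_force'],'j7',s['joint_positions'][6])
    print('turn deg',np.degrees(Ro.from_matrix(R.T@T).as_rotvec()),'delta mm now-frame',R.T@d,'after turn',T.T@d)
go(*map(float,sys.argv[1:5]))
E
python3 go.py 659.5 -91 300 93.6
```

```text
t 1.6 pos [221.14 584.53 231.27] w 85.13432758615984 F [-0.18 -0.67  0.02] grip 0.0 j7 -0.046482243666868206
turn deg [ -0.    -0.01 -24.32] delta mm now-frame [-649.04 -476.7   -68.73] after turn [-395.07 -701.72  -68.73]
```

Call:
{"name": "step_arm", "arguments": {
  "deltas": [
    [0, 0, -0.017, 0, 0, -6.08],
    [0, 0, -0.017, 0, 0, -6.08],
    [0, 0, -0.017, 0, 0, -6.08],
    [0, 0, -0.018, 0, 0, -6.08],
    [-0.006, -0.011, 0, 0, 0, 0],
    [-0.012, -0.022, 0, 0, 0, 0],
    [-0.016, -0.028, 0, 0, 0, 0],
    [-0.016, -0.028, 0, 0, 0, 0],
    [-0.016, -0.028, 0, 0, 0, 0],
    [-0.016, -0.028, 0, 0, 0, 0],
    [-0.016, -0.028, 0, 0, 0, 0],
    [-0.016, -0.028, 0, 0, 0, 0]
  ]
}}

```text
time: 2.6
tool_pos: [348.3, 389.0, 300.0]
tcp_rot: [0.095, -3.14, 0.0]
ft_force: [0.9, 0.4, 0.5]
width: 85.4
grip_force: 0.0
```

Call:
{"name": "step_arm", "arguments": {
  "deltas": [
    [-0.016, -0.028, 0, 0, 0, 0],
    [-0.016, -0.028, 0, 0, 0, 0],
    [-0.016, -0.028, 0, 0, 0, 0],
    [-0.016, -0.028, 0, 0, 0, 0],
    [-0.016, -0.028, 0, 0, 0, 0],
    [-0.016, -0.028, 0, 0, 0, 0],
    [-0.016, -0.028, 0, 0, 0, 0],
    [-0.016, -0.028, 0, 0, 0, 0],
    [-0.016, -0.028, 0, 0, 0, 0],
    [-0.016, -0.028, 0, 0, 0, 0],
    [-0.016, -0.028, 0, 0, 0, 0],
    [-0.016, -0.028, 0, 0, 0, 0]
  ]
}}

```text
time: 3.6
tool_pos: [560.6, 65.8, 300.0]
tcp_rot: [0.096, -3.14, -0.0]
ft_force: [0.3, 0.7, -0.7]
width: 85.3
grip_force: 0.0
```

```bash
python3 go.py 659.5 -91 300 93.6
```

```text
t 3.6 pos [560.6   65.85 300.05] w 85.32943333998435 F [ 0.27  0.73 -0.69] grip 0.0 j7 1.5316250798831417
turn deg [ 0.01 -0.   -0.11] delta mm now-frame [ -89.17 -162.58    0.02] after turn [ -88.86 -162.75    0.05]
```

Call:
{"name": "step_arm", "arguments": {
  "deltas": [
    [-0.015, -0.027, 0, 0, 0, 0],
    [-0.015, -0.027, 0, 0, 0, 0],
    [-0.015, -0.027, 0, 0, 0, 0],
    [-0.015, -0.027, 0, 0, 0, 0],
    [-0.015, -0.027, 0, 0, 0, 0],
    [-0.014, -0.028, 0, 0, 0, 0],
    [0, 0, 0, 0, 0, 0],
    [0, 0, 0.02, 0, 0, 0],
    [0, 0, 0.02, 0, 0, 0],
    [0, 0, 0.02, 0, 0, 0],
    [0, 0, 0.012, 0, 0, 0],
    [0, 0, 0.01, 0, 0, 0]
  ]
}}

```text
time: 4.6
tool_pos: [658.5, -89.4, 216.5]
tcp_rot: [0.097, -3.138, -0.0]
ft_force: [0.0, -0.7, -0.1]
width: 85.7
grip_force: 0.0
```

Call:
{"name": "step_arm", "arguments": {
  "deltas": [
    [0, 0, 0, 0, 0, 0],
    [0, 0, 0, 0, 0, 0],
    [0, 0, 0, 0, 0, 0],
    [0, 0, 0, 0, 0, 0],
    [0, 0, 0, 0, 0, 0],
    [0, 0, 0, 0, 0, 0],
    [0, 0, 0, 0, 0, 0],
    [0, 0, 0, 0, 0, 0]
  ],
  "gripper": 0.0,
  "newtons": 30
}}

```text
time: 5.27
tool_pos: [659.7, -89.5, 219.3]
tcp_rot: [-0.098, 3.138, -0.0]
ft_force: [-0.7, 0.5, 5.8]
width: 17.5
grip_force: 32.2
```

Run:
```python
from h import *
grab('top','top1.png'); f=grab('side','side1.png')
s=arm.sense(); print(s['tool_pos'],s['width'],s['grip_force'],s['ft_force'])
a=cv2.imread('pics/side1.png')[110:260,150:350]; cv2.imwrite('pics/s2.png',cv2.resize(a,None,fx=3.5,fy=3.5,interpolation=cv2.INTER_CUBIC))
```

```text
[659.66472506 -89.4770479  219.34099142] 17.60114309664063 32.206817865371704 [-0.43400736  0.09962523  5.58818857]
```

View pics/s2.png

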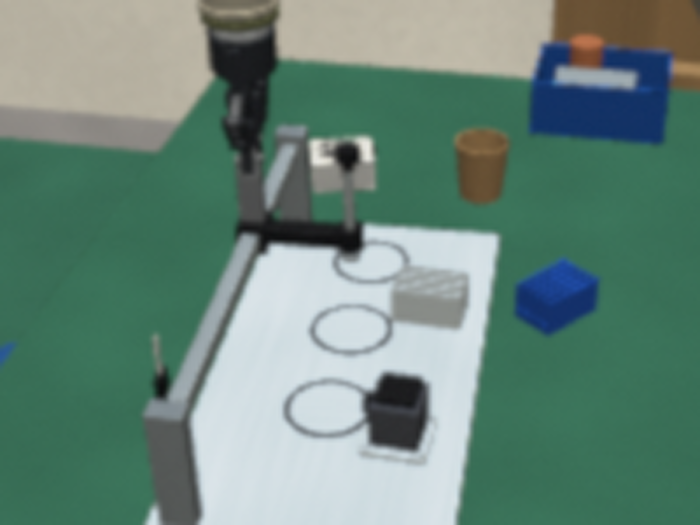

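Call:
{"name": "step_arm", "arguments": {
  "deltas": [
    [0, 0.006, 0, 0, 0, 0],
    [0, 0.012, 0, 0, 0, 0],
    [0, 0.015, 0, 0, 0, 0],
    [0, 0.015, 0, 0, 0, 0],
    [0, 0.015, 0, 0, 0, 0],
    [0, 0.015, 0, 0, 0, 0],
    [0, 0.015, 0, 0, 0, 0],
    [0, 0.015, 0, 0, 0, 0],
    [0, 0.015, 0, 0, 0, 0],
    [0, 0.015, 0, 0, 0, 0],
    [0, 0.015, 0, 0, 0, 0],
    [0, 0.015, 0, 0, 0, 0]
  ]
}}

```text
time: 6.37
tool_pos: [649.1, 78.7, 219.3]
tcp_rot: [-0.098, 3.138, -0.001]
ft_force: [0.6, -2.2, 5.9]
width: 17.3
grip_force: 32.4
```

Call:
{"name": "step_arm", "arguments": {
  "deltas": [
    [0, 0.015, 0, 0, 0, 0],
    [0, 0.015, 0, 0, 0, 0],
    [0, 0.015, 0, 0, 0, 0],
    [0, 0.015, 0, 0, 0, 0],
    [0, 0.015, 0, 0, 0, 0],
    [0, 0.012, 0, 0, 0, 0],
    [0, 0.012, 0, 0, 0, 0],
    [0, 0.006, 0, 0, 0, 0],
    [0, 0.006, 0, 0, 0, 0],
    [0, 0.003, 0, 0, 0, 0],
    [0, 0.001, 0, 0, 0, 0],
    [0, 0, 0, 0, 0, 0]
  ]
}}

```text
time: 7.37
tool_pos: [641.9, 194.2, 219.3]
tcp_rot: [-0.1, 3.138, 0.001]
ft_force: [0.5, -0.4, 6.4]
width: 17.2
grip_force: 32.4
```

Run:
```python
from m import *
np.set_printoptions(precision=4,suppress=True)
s=arm.sense(); print(s['tool_pos'],s['width'],s['grip_force'],s['ft_force'])
for c in('top','side'):
    f=grab(c); print(c,station(f)); C=cloud(f); parts(f)
    print(' blade',box(C,(670,203),165,196,25));print(' knob',box(C,(525,195),245,265,40));
```

```text
[641.9105 194.2378 219.3493] 17.16536585705054 32.35776364803314 [ 0.5197 -0.3593  6.351 ]
top (array([542.473 , -27.2801,   0.0635,  47.3731]), np.int64(570), np.float64(2.098478680244728))
 motor cap (((449.230712890625, 95.71537780761719), (48.232547760009766, 47.58249282836914), 0.8966856002807617), array([447.8434,  98.1136,  85.408 ]), np.float64(92.85288349401594), 142)
 motor body (((448.21246337890625, 96.86404418945312), (67.9284896850586, 68.96330261230469), 89.0083236694336), array([447.4953,  96.6294,  76.503 ]), np.float64(92.85288349401594), 255)
 hs (((457.6302795410156, -141.0564727783203), (56.95097351074219, 85.33047485351562), 89.3017578125), array([ 455.3596, -144.4086,   58.4726]), np.float64(67.84250081425603), 174)m.py:20: RuntimeWarning: Mean of empty slice.
  q=C[k]; rc=cv2.minAreaRect(q[:,:2].astype(np.float32)); return rc,q.mean(0),q[:,2].max(),len(q)
  ret = um.true_divide(
Traceback (most recent call last):
  File "m.py", line 20, in box
    q=C[k]; rc=cv2.minAreaRect(q[:,:2].astype(np.float32)); return rc,q.mean(0),q[:,2].max(),len(q)
                                                                                ~~~~~~~~~~^^
ValueError: zero-size array to reduction operation maximum which has no identity
```

Call:
{"name": "step_arm", "arguments": {
  "deltas": [
    [0, 0, 0, 0, 0, 0],
    [0, 0, 0, 0, 0, 0],
    [0, 0, 0, 0, 0, 0],
    [0, 0, -0.01, 0, 0, 0],
    [0, 0, -0.02, 0, 0, 0],
    [0, 0, -0.025, 0, 0, 0],
    [0, 0, -0.025, 0, 0, 1.8],
    [0, 0, 0, 0, 0, 1.8]
  ],
  "gripper": 0.0854
}}

```text
time: 8.08
tool_pos: [643.0, 193.3, 305.0]
tcp_rot: [0.002, 3.134, 0.004]
ft_force: [1.5, 0.0, 0.4]
width: 85.7
grip_force: 0.0
```

```bash
python3 go.py 448 98.5 130 90
```

```text
t 8.0833 pos [643.01 193.31 305.03] w 85.69527754419285 F [1.48 0.04 0.42] grip 0.0 j7 1.342229850402568
turn deg [ 0.15  0.45 -0.08] delta mm now-frame [196.24 -95.54 173.26] after turn [195.01 -94.81 175.03]
```

Call:
{"name": "step_arm", "arguments": {
  "deltas": [
    [0.015, -0.0075, 0, 0, 0, 0],
    [0.025, -0.012, 0, 0, 0, 0],
    [0.025, -0.012, 0, 0, 0, 0],
    [0.025, -0.012, 0, 0, 0, 0],
    [0.025, -0.012, 0, 0, 0, 0],
    [0.025, -0.012, 0, 0, 0, 0],
    [0.025, -0.012, 0, 0, 0, 0],
    [0.02, -0.01, 0, 0, 0, 0],
    [0.01, -0.005, 0, 0, 0, 0],
    [0, 0, 0.03, 0, 0, 0],
    [0, 0, 0.03, 0, 0, 0],
    [0, 0, 0.03, 0, 0, 0]
  ]
}}

```text
time: 9.08
tool_pos: [446.8, 98.7, 208.6]
tcp_rot: [0.001, 3.139, 0.003]
ft_force: [0.6, -1.0, -0.3]
width: 85.6
grip_force: 0.0
```

Call:
{"name": "step_arm", "arguments": {
  "deltas": [
    [0, 0, 0.03, 0, 0, 0],
    [0, 0, 0.03, 0, 0, 0],
    [0, 0, 0.02, 0, 0, 0],
    [0, 0, 0, 0, 0, 0]
  ]
}}

```text
time: 9.42
tool_pos: [443.9, 97.8, 125.0]
tcp_rot: [-0.0, -3.135, 0.004]
ft_force: [-1.4, 0.1, 1.6]
width: 85.5
grip_force: 0.0
```

```bash
python3 - <<'E'
from m import *
f=grab('top'); f=grab('side'); parts(f)
cv2.imwrite('pics/s3.png',cv2.resize(cv2.cvtColor(f['frame'],cv2.COLOR_RGB2BGR)[160:270,190:330],None,fx=5,fy=5,interpolation=cv2.INTER_CUBIC))
E
python3 go.py 448 98.5 130 90
```

```text
motor cap (((448.49810791015625, 101.81158447265625), (47.097530364990234, 47.82891082763672), 0.9761985540390015), array([447.75, 104.85,  86.07]), np.float64(89.94046480694635), 110)
 motor body (((453.1640930175781, 102.10554504394531), (62.462257385253906, 67.08929443359375), 86.04361724853516), array([446.67, 115.97,  65.63]), np.float64(89.94046480694635), 345)
 hs (((440.1505126953125, -137.55838012695312), (49.83854675292969, 66.25502014160156), 0.21197229623794556), array([ 438.82, -135.08,   58.03]), np.float64(64.12685530845215), 119)
t 9.5167 pos [446.53  98.53 128.92] w 85.61593957078831 F [-0.08  0.59  0.17] grip 0.0 j7 1.3285102319264894
turn deg [-0.02 -0.04 -0.03] delta mm now-frame [-1.47 -0.03 -1.08] after turn [-1.47 -0.03 -1.08]
```

View pics/s3.png

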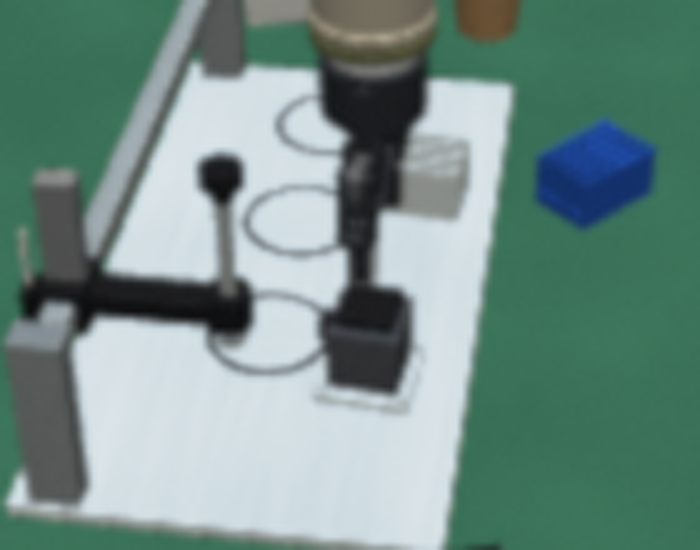

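Run:
```python
from m import *
f=grab('side')
print((proj(f,[[446.5,98.5,129],[446.5,141,140],[446.5,56,140],[448,98,86],[448,121,86]])-[190,160])*5)
```

```text
[[368.85 252.33]
 [356.53 275.98]
 [380.34 206.28]
 [367.42 297.83]
 [361.03 317.28]]
```

Call:
{"name": "step_arm", "arguments": {
  "deltas": [
    [-0.0015, 0, 0.015, 0, 0, 0],
    [0, 0, 0.02, 0, 0, 0],
    [0, 0, 0.02, 0, 0, 0],
    [0, 0, 0.015, 0, 0, 0],
    [0, 0, 0.01, 0, 0, 0],
    [0, 0, 0.005, 0, 0, 0],
    [0, 0, 0.002, 0, 0, 0],
    [0, 0, 0, 0, 0, 0]
  ]
}}

```text
time: 10.23
tool_pos: [448.7, 98.9, 42.0]
tcp_rot: [0.0, 3.141, 0.001]
ft_force: [0.6, 0.0, 0.5]
width: 85.7
grip_force: 0.0
```

Call:
{"name": "step_arm", "arguments": {
  "deltas": [
    [0, 0, 0, 0, 0, 0],
    [0, 0, 0, 0, 0, 0],
    [0, 0, 0, 0, 0, 0],
    [0, 0, 0, 0, 0, 0],
    [0, 0, 0, 0, 0, 0],
    [0, 0, 0, 0, 0, 0],
    [0, 0, 0, 0, 0, 0]
  ],
  "gripper": 0.045,
  "newtons": 30
}}

```text
time: 10.82
tool_pos: [448.7, 99.1, 42.3]
tcp_rot: [0.0, 3.14, 0.002]
ft_force: [-1.0, 1.3, 5.2]
width: 55.5
grip_force: 31.4
```

```bash
python3 go.py 448 98.5 42 90
python3 - <<'E'
from m import *
for c in ('top','side'):
    f=grab(c);parts(f)
E
```

```text
t 10.8167 pos [448.75  99.12  42.31] w 55.5208485550155 F [-1.05  1.35  5.19] grip 31.394428610801697 j7 1.3904006918208494
turn deg [ 0.06  0.09 -0.01] delta mm now-frame [ 0.75 -0.62  0.31] after turn [ 0.75 -0.62  0.31]m.py:20: RuntimeWarning: Mean of empty slice.
  q=C[k]; rc=cv2.minAreaRect(q[:,:2].astype(np.float32)); return rc,q.mean(0),q[:,2].max(),len(q)
  ret = um.true_divide(
Traceback (most recent call last):
  File "m.py", line 23, in parts
    print(' motor cap',box(C,mp,80,93)); print(' motor body',box(C,mp,25,93)); print(' hs',box(C,hp,50,68,65))
                       ~~~^^^^^^^^^^^^
  File "m.py", line 20, in box
    q=C[k]; rc=cv2.minAreaRect(q[:,:2].astype(np.float32)); return rc,q.mean(0),q[:,2].max(),len(q)
                                                                                ~~~~~~~~~~^^
ValueError: zero-size array to reduction operation maximum which has no identity
```

Call:
{"name": "step_arm", "arguments": {
  "deltas": [
    [-0.004, -0.0015, 0, 0, 0, 0],
    [-0.008, -0.0035, 0, 0, 0, 0],
    [-0.009, -0.004, 0, 0, 0, 0],
    [-0.009, -0.004, 0, 0, 0, 0],
    [-0.009, -0.004, 0, 0, 0, 0],
    [-0.009, -0.004, 0, 0, 0, 0],
    [-0.009, -0.004, 0, 0, 0, 0],
    [-0.009, -0.004, 0, 0, 0, 0],
    [-0.009, -0.004, 0, 0, 0, 0],
    [-0.008, -0.0025, 0, 0, 0, 0],
    [-0.0046, -0.0008, 0, 0, 0, 0],
    [0, 0, 0, 0, 0, 0]
  ]
}}

```text
time: 11.87
tool_pos: [536.1, 62.8, 42.3]
tcp_rot: [-0.0, 3.142, 0.002]
ft_force: [-4.4, 0.5, 8.1]
width: 55.8
grip_force: 31.9
```

```bash
cat > see.py <<'E'
import sys
from m import *
n=sys.argv[1]; mp=(536,63)
f=grab('side'); print(station(f)); C=cloud(f)
print(' motor cap',box(C,mp,80,93))
P=[[535.9+50*np.cos(a),62.8+50*np.sin(a),12] for a in np.linspace(0,6.28,12)]
cv2.imwrite('pics/'+n,cv2.resize(cv2.cvtColor(f['frame'],cv2.COLOR_RGB2BGR)[160:270,190:330],None,fx=5,fy=5,interpolation=cv2.INTER_CUBIC))
E
python3 go.py 535.9 62.8 42 90; python3 see.py s4.png
```

```text
t 11.8667 pos [536.13  62.82  42.29] w 55.79480527394677 F [-4.38  0.46  8.08] grip 31.91984474658966 j7 1.5540731588705592
turn deg [0.05 0.   0.01] delta mm now-frame [ 0.23 -0.02  0.29] after turn [ 0.23 -0.02  0.29]
(array([542.31, -15.31,   0.07,  49.04]), np.int64(261), np.float64(3.7767773211164797))
 motor cap (((523.9761962890625, 62.82786560058594), (26.52705955505371, 68.81743621826172), 18.522319793701172), array([521.53,  63.71,  85.86]), np.float64(92.54454743041958), 40)
```

View pics/s4.png

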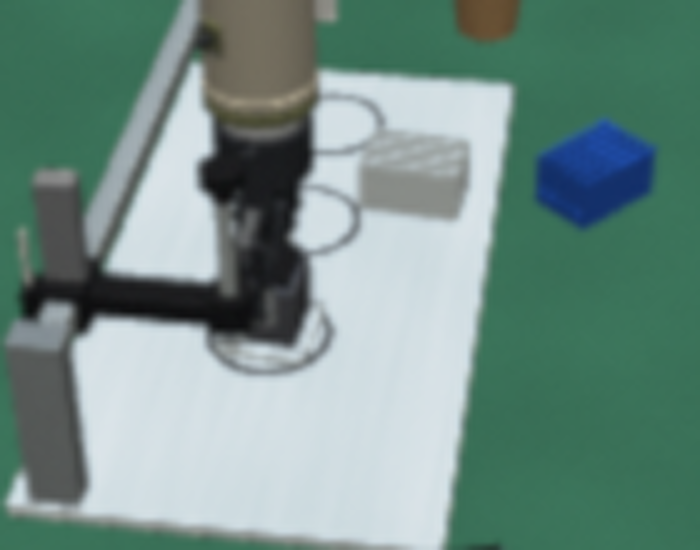

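Call:
{"name": "step_arm", "arguments": {
  "deltas": [
    [0, 0, 0, 0, 0, 0],
    [0, 0, 0, 0, 0, 0],
    [0, 0, 0, 0, 0, 0],
    [0, 0, 0, 0, 0, 0],
    [0, 0, -0.01, 0, 0, 0],
    [0, 0, -0.02, 0, 0, 0],
    [0, 0, -0.03, 0, 0, 0],
    [0, 0, -0.03, 0, 0, 0],
    [0, 0, -0.03, 0, 0, 0],
    [0.008, -0.02, 0, 0, 0, 0],
    [0.01, -0.026, 0, 0, 0, 0],
    [0.01, -0.026, 0, 0, 0, 0]
  ],
  "gripper": 0.0854
}}

```text
time: 12.92
tool_pos: [507.7, -10.0, 162.7]
tcp_rot: [-0.002, 3.14, 0.0]
ft_force: [0.0, -0.6, -0.1]
width: 85.4
grip_force: 0.0
```

Call:
{"name": "step_arm", "arguments": {
  "deltas": [
    [0.01, -0.026, 0, 0, 0, 0],
    [0.01, -0.026, 0, 0, 0, 0],
    [0.01, -0.026, 0, 0, 0, 0],
    [0.01, -0.026, 0, 0, 0, 0],
    [0.01, -0.026, 0, 0, 0, 0],
    [0, 0, 0, 0, 0, 0],
    [0, 0, 0, 0, 0, 0]
  ]
}}

```text
time: 13.5
tool_pos: [457.0, -141.4, 162.1]
tcp_rot: [0.007, 3.141, 0.0]
ft_force: [1.4, 0.8, 0.7]
width: 85.5
grip_force: 0.0
```

```bash
python3 go.py 458 -140 130 90
python3 - <<'E'
from m import *
for c in('top','side'):
    f=grab(c); print(c,station(f)); C=cloud(f)
    for a in [((536,63),80,93,50),((536,63),20,93,60),((458,-140),50,68,65)]:
        try: print(box(C,*a))
        except Exception: print('none')
    if c=='top': cv2.imwrite('pics/t4.png',cv2.resize(cv2.cvtColor(f['frame'],cv2.COLOR_RGB2BGR)[140:250,180:340],None,fx=5,fy=5,interpolation=cv2.INTER_CUBIC))
E
```

```text
t 13.5 pos [ 457.02 -141.43  162.13] w 85.50768786482865 F [1.36 0.82 0.74] grip 0.0 j7 1.8724297543895956
turn deg [ 0.01  0.05 -0.24] delta mm now-frame [-0.94  1.43 32.14] after turn [-0.98  1.43 32.13]
top (array([541.97, -26.34,   0.07,  47.67]), np.int64(498), np.float64(2.7263444002429225))
(((532.63134765625, 60.84996032714844), (51.87353515625, 44.4377555847168), 0.026403868570923805), array([534.04,  61.43,  85.85]), np.float64(92.74331756023753), 140)
(((533.8917236328125, 66.39414978027344), (87.08004760742188, 104.03740692138672), 20.20828628540039), array([532.3 ,  59.99,  67.72]), np.float64(92.74331756023753), 309)
(((495.3074645996094, -113.4193115234375), (0.18289706110954285, 12.066658020019531), 86.54264831542969), array([ 495.36, -113.39,   60.46]), np.float64(65.09585428145988), 4)
side (array([542.18, -22.55,   0.05,  48.35]), np.int64(285), np.float64(3.1724979525176304))
(((535.3927001953125, 65.20759582519531), (44.633583068847656, 50.91638946533203), 0.5035348534584045), array([534.3 ,  66.73,  86.07]), np.float64(90.6143269489603), 94)
(((533.7380981445312, 67.30945587158203), (72.34984588623047, 67.5676498413086), 88.36894989013672), array([524.6 ,  76.66,  60.29]), np.float64(90.6143269489603), 287)
(((459.0032043457031, -134.61508178710938), (66.84564971923828, 87.8597412109375), 87.64683532714844), array([ 457.12, -134.2 ,   58.61]), np.float64(66.40469774032852), 201)
```

View pics/t4.png

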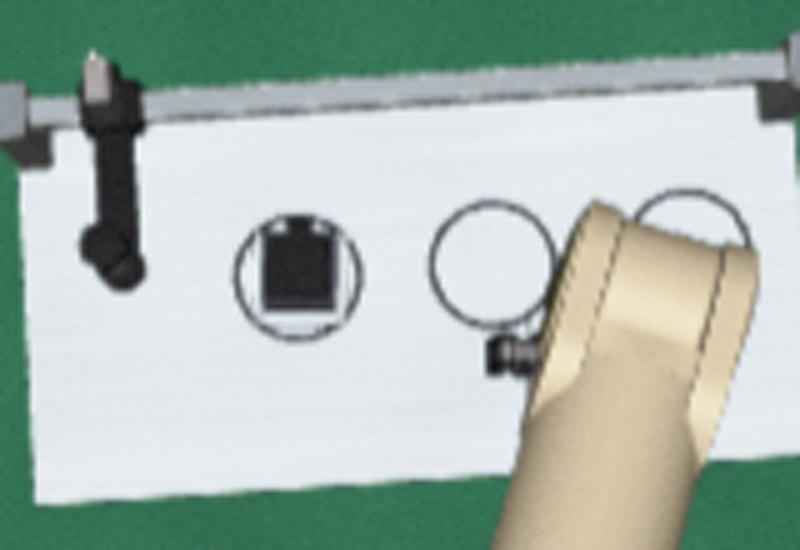

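Call:
{"name": "step_arm", "arguments": {
  "deltas": [
    [0, 0, 0.02, 0, 0, 0],
    [0, 0, 0.025, 0, 0, 0],
    [0, 0, 0.025, 0, 0, 0],
    [0, 0, 0.025, 0, 0, 0],
    [0, 0, 0.02, 0, 0, 0],
    [0, 0, 0.012, 0, 0, 0],
    [0, 0, 0.006, 0, 0, 0],
    [0, 0, 0.001, 0, 0, 0],
    [0, 0, 0, 0, 0, 0]
  ]
}}

```text
time: 14.35
tool_pos: [458.0, -139.1, 27.5]
tcp_rot: [0.002, -3.141, 0.0]
ft_force: [-0.4, -0.3, 0.1]
width: 85.6
grip_force: 0.0
```

```bash
python3 go.py 458 -140 28 90
python3 - <<'E'
from m import *
f=grab('side'); C=cloud(f); print(box(C,(458,-140),50,68,65))
E
```

```text
t 14.35 pos [ 458.01 -139.09   27.51] w 85.593726402097 F [-0.37 -0.28  0.1 ] grip 0.0 j7 1.9934236032846353
turn deg [-0.   -0.01  0.06] delta mm now-frame [ 0.01 -0.91 -0.49] after turn [ 0.01 -0.91 -0.49]
(((457.62548828125, -132.56283569335938), (86.70714569091797, 104.40601348876953), 1.7153403759002686), array([ 452.43, -130.13,   58.39]), np.float64(66.26332037329905), 152)
```

Call:
{"name": "step_arm", "arguments": {
  "deltas": [
    [0, 0, 0, 0, 0, 0],
    [0, 0, 0, 0, 0, 0],
    [0, 0, 0, 0, 0, 0],
    [0, 0, 0, 0, 0, 0],
    [0, 0, 0, 0, 0, 0],
    [0, 0, 0, 0, 0, 0],
    [0, 0, 0, 0, 0, 0]
  ],
  "gripper": 0.045,
  "newtons": 30
}}

```text
time: 14.98
tool_pos: [458.4, -139.6, 28.2]
tcp_rot: [0.0, 3.14, 0.0]
ft_force: [-1.4, 0.8, 7.8]
width: 57.6
grip_force: 32.1
```

```bash
python3 go.py 458 -140 28 90
python3 - <<'E'
from m import *
f=grab('side'); C=cloud(f); print(box(C,(458,-140),50,68,65))
E
```

```text
t 14.9833 pos [ 458.35 -139.64   28.23] w 57.62001532793649 F [-1.41  0.75  7.76] grip 32.0850545167923 j7 1.9938750020258167
turn deg [ 0.01  0.1  -0.  ] delta mm now-frame [ 0.35 -0.36  0.23] after turn [ 0.35 -0.36  0.23]
(((457.94061279296875, -132.36502075195312), (85.4128189086914, 78.78091430664062), 0.5764924883842468), array([ 454.82, -130.05,   58.76]), np.float64(66.66777635011306), 148)
```

Call:
{"name": "step_arm", "arguments": {
  "deltas": [
    [-0.004, 0.0025, 0, 0, 0, 0],
    [-0.008, 0.005, 0, 0, 0, 0],
    [-0.009, 0.0055, 0, 0, 0, 0],
    [-0.009, 0.0055, 0, 0, 0, 0],
    [-0.009, 0.0055, 0, 0, 0, 0],
    [-0.009, 0.0055, 0, 0, 0, 0],
    [-0.009, 0.0055, 0, 0, 0, 0],
    [-0.009, 0.0055, 0, 0, 0, 0],
    [-0.009, 0.0055, 0, 0, 0, 0],
    [-0.008, 0.0045, 0, 0, 0, 0],
    [-0.0044, 0.0022, 0, 0, 0, 0],
    [0, 0, 0, 0, 0, 0]
  ]
}}

```text
time: 16.03
tool_pos: [546.3, -87.0, 28.3]
tcp_rot: [-0.0, 3.14, -0.001]
ft_force: [1.5, 0.7, 4.2]
width: 57.5
grip_force: 32.1
```

Call:
{"name": "step_arm", "arguments": {
  "deltas": [
    [0, 0, 0, 0, 0, 0],
    [0, 0, 0, 0, 0, 0],
    [0, 0, 0, 0, 0, 0],
    [0, 0, 0, 0, 0, 0],
    [0, 0, -0.01, 0, 0, 0],
    [0, 0, -0.025, 0, 0, 0],
    [0, 0, -0.03, 0, 0, 0],
    [0, 0, -0.03, 0, 0, 0],
    [0, 0, -0.03, 0, 0, 0],
    [0, 0, -0.03, 0, 0, 0],
    [0, 0, -0.03, 0, 0, 0],
    [0, 0, -0.03, 0, 0, 0]
  ],
  "gripper": 0.0854
}}

```text
time: 17.03
tool_pos: [544.5, -87.2, 244.7]
tcp_rot: [0.001, 3.141, 0.0]
ft_force: [1.0, -0.7, 0.1]
width: 85.4
grip_force: 0.0
```

Call:
{"name": "step_arm", "arguments": {
  "deltas": [
    [0, 0, -0.03, 0, 0, 0],
    [0, 0, -0.03, 0, 0, 0],
    [0, 0, 0, 0, 0, -1.8],
    [0, 0, 0, 0, 0, -1.8],
    [-0.008, 0.02, 0, 0, 0, 0],
    [-0.01, 0.028, 0, 0, 0, 0],
    [-0.01, 0.028, 0, 0, 0, 0],
    [-0.01, 0.028, 0, 0, 0, 0],
    [-0.01, 0.028, 0, 0, 0, 0],
    [-0.01, 0.028, 0, 0, 0, 0],
    [-0.01, 0.028, 0, 0, 0, 0],
    [-0.01, 0.028, 0, 0, 0, 0]
  ]
}}

```text
time: 18.03
tool_pos: [609.3, 134.6, 303.1]
tcp_rot: [-0.098, 3.14, -0.0]
ft_force: [0.7, -0.0, 0.3]
width: 85.4
grip_force: 0.0
```

```bash
cat > chk.py <<'E'
import sys
from m import *
ps=[((536,63),80,93,50),((545,-87),50,68,65)]
for c in('top','side'):
    f=grab(c); print(c,station(f,(541.6,-27,.063))); C=cloud(f)
    for a in ps:
        try: print(box(C,*a))
        except Exception: print('none')
    if len(sys.argv)>1 and c=='top': cv2.imwrite('pics/'+sys.argv[1],cv2.resize(cv2.cvtColor(f['frame'],cv2.COLOR_RGB2BGR)[140:250,180:340],None,fx=5,fy=5,interpolation=cv2.INTER_CUBIC))
E
python3 chk.py t5.png;python3 go.py 641.9 194.2 300 93.6
```

```text
top (array([542.2 , -26.67,   0.06,  47.43]), np.int64(528), np.float64(2.589025490716133))
(((532.5115356445312, 60.08314895629883), (50.6584587097168, 48.63404846191406), 82.57917022705078), array([534.24,  59.81,  85.8 ]), np.float64(92.54011465165809), 134)
(((546.6735229492188, -89.80408477783203), (56.906837463378906, 84.93717193603516), 89.50062561035156), array([545.81, -93.5 ,  58.5 ]), np.float64(67.90304413762601), 168)
side (array([543.39, -27.58,   0.06,  48.08]), np.int64(313), np.float64(3.0920055312078083))
(((535.2528686523438, 62.777099609375), (45.00038528442383, 51.480648040771484), 1.3447551727294922), array([534.24,  66.5 ,  85.88]), np.float64(91.69669843616623), 95)
(((546.33203125, -84.7366714477539), (69.41768646240234, 86.7760009765625), 89.09777069091797), array([545.01, -82.06,  58.48]), np.float64(66.63665297728608), 210)
t 18.1333 pos [608.86 140.37 301.59] w 85.19881892388094 F [-0.29  1.25 -0.23] grip 0.0 j7 1.4835649345900639
turn deg [ 0.11 -0.09  0.47] delta mm now-frame [-36.79  51.34   1.63] after turn [-36.36  51.65   1.59]
```

View pics/t5.png

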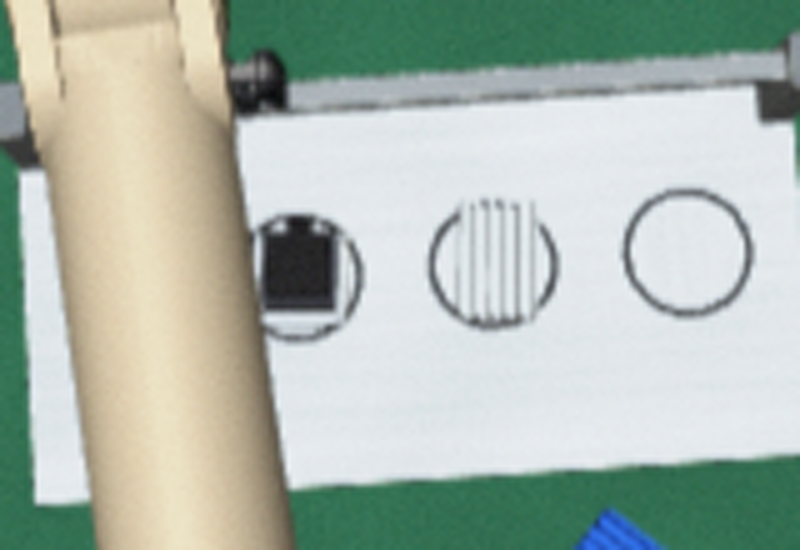

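Call:
{"name": "step_arm", "arguments": {
  "deltas": [
    [-0.0073, 0.0103, 0, 0, 0, 0],
    [-0.0073, 0.0103, 0, 0, 0, 0],
    [-0.0073, 0.0103, 0, 0, 0, 0],
    [-0.0073, 0.0103, 0, 0, 0, 0],
    [-0.0073, 0.0103, 0, 0, 0, 0],
    [0, 0, 0, 0, 0, 0],
    [0, 0, 0.02, 0, 0, 0],
    [0, 0, 0.025, 0, 0, 0],
    [0, 0, 0.02, 0, 0, 0],
    [0, 0, 0.012, 0, 0, 0],
    [0, 0, 0.006, 0, 0, 0],
    [0, 0, 0, 0, 0, 0]
  ]
}}

```text
time: 19.13
tool_pos: [641.8, 186.5, 218.4]
tcp_rot: [0.098, -3.138, 0.001]
ft_force: [-0.7, 0.2, -0.8]
width: 85.6
grip_force: 0.0
```

```bash
python3 go.py 642 194.2 219 93.6
```

```text
t 19.1333 pos [641.84 186.51 218.44] w 85.57588166742438 F [-0.7   0.22 -0.82] grip 0.0 j7 1.4403403787319473
turn deg [-0.04 -0.11 -0.03] delta mm now-frame [-0.64  7.66 -0.57] after turn [-0.64  7.66 -0.56]
```

Call:
{"name": "step_arm", "arguments": {
  "deltas": [
    [0, 0.004, 0, 0, 0, 0],
    [0, 0.0037, 0, 0, 0, 0],
    [0, 0, 0, 0, 0, 0],
    [0, 0, 0, 0, 0, 0]
  ]
}}

```text
time: 19.47
tool_pos: [642.3, 195.6, 220.3]
tcp_rot: [-0.1, 3.139, 0.001]
ft_force: [-0.2, -0.5, 0.3]
width: 85.7
grip_force: 0.0
```

Call:
{"name": "step_arm", "arguments": {
  "deltas": [
    [0, 0, 0, 0, 0, 0],
    [0, 0, 0, 0, 0, 0],
    [0, 0, 0, 0, 0, 0],
    [0, 0, 0, 0, 0, 0],
    [0, 0, 0, 0, 0, 0],
    [0, 0, 0, 0, 0, 0],
    [0, 0, 0, 0, 0, 0],
    [0, 0, 0, 0, 0, 0]
  ],
  "gripper": 0.0,
  "newtons": 30
}}

```text
time: 20.13
tool_pos: [642.1, 194.7, 219.4]
tcp_rot: [-0.098, 3.14, -0.0]
ft_force: [-0.2, -0.6, 1.2]
width: 17.5
grip_force: 32.7
```

```bash
python3 go.py 650.9 70.1 219 93.6
```

```text
t 20.1333 pos [642.06 194.69 219.39] w 17.54149696491211 F [-0.18 -0.62  1.16] grip 32.725680470466614 j7 1.4286923106310596
turn deg [-0.01  0.   -0.02] delta mm now-frame [  -1.04 -124.89    0.4 ] after turn [  -1.   -124.9     0.39]
```

Call:
{"name": "step_arm", "arguments": {
  "deltas": [
    [0, -0.006, 0, 0, 0, 0],
    [0, -0.013, 0, 0, 0, 0],
    [0, -0.015, 0, 0, 0, 0],
    [0, -0.015, 0, 0, 0, 0],
    [0, -0.015, 0, 0, 0, 0],
    [0, -0.015, 0, 0, 0, 0],
    [0, -0.015, 0, 0, 0, 0],
    [0, -0.013, 0, 0, 0, 0],
    [0, -0.01, 0, 0, 0, 0],
    [0, -0.006, 0, 0, 0, 0],
    [0, -0.0019, 0, 0, 0, 0],
    [0, 0, 0, 0, 0, 0]
  ]
}}

```text
time: 21.13
tool_pos: [649.9, 68.8, 219.4]
tcp_rot: [0.096, -3.14, 0.002]
ft_force: [1.1, -2.2, 2.7]
width: 17.1
grip_force: 32.9
```

Call:
{"name": "step_arm", "arguments": {
  "deltas": [
    [0, 0, 0, 0, 0, 0],
    [0, 0, 0, 0, 0, 0]
  ]
}}

```text
time: 21.3
tool_pos: [649.8, 70.1, 219.3]
tcp_rot: [0.099, -3.14, 0.001]
ft_force: [0.5, -2.0, 3.5]
width: 17.4
grip_force: 32.9
```

```bash
python3 go.py 650.9 70.1 219 93.6
```

```text
t 21.3 pos [649.83  70.12 219.35] w 17.372524100492583 F [ 0.54 -1.98  3.47] grip 32.927425503730774 j7 1.6217032171732186
turn deg [-0.04 -0.01 -0.  ] delta mm now-frame [-1.06 -0.09  0.35] after turn [-1.06 -0.09  0.35]
```

Call:
{"name": "step_arm", "arguments": {
  "deltas": [
    [0, 0, 0, 0, 0, 0],
    [0, 0, 0, 0, 0, 0],
    [0, 0, 0, 0, 0, 0],
    [0, 0, -0.01, 0, 0, 0],
    [0, 0, -0.02, 0, 0, 0],
    [0, 0, -0.025, 0, 0, 0],
    [0, 0, -0.025, 0, 0, 0],
    [0.01, 0, 0, 0, 0, 0],
    [0.02, 0, 0, 0, 0, 0],
    [0.025, 0, 0, 0, 0, 0],
    [0.025, 0, 0, 0, 0, 0],
    [0.02, 0, 0, 0, 0, 0]
  ],
  "gripper": 0.06
}}

```text
time: 22.3
tool_pos: [548.7, 63.8, 300.1]
tcp_rot: [-0.099, 3.14, 0.001]
ft_force: [0.8, -0.2, 0.9]
width: 59.9
grip_force: 0.0
```

Call:
{"name": "step_arm", "arguments": {
  "deltas": [
    [0.01, 0, 0, 0, 0, 0],
    [0.004, 0, 0, 0, 0, 0],
    [0, 0, 0, 0, 0, 0],
    [0, 0, 0, 0, 0, 0],
    [0, 0, 0, 0, 0, 0]
  ],
  "gripper": 0.0
}}

```text
time: 22.72
tool_pos: [536.7, 63.2, 299.3]
tcp_rot: [-0.099, 3.14, -0.001]
ft_force: [-0.4, -0.5, -0.3]
width: 0.6
grip_force: 0.0
```

```bash
python3 go.py 536.1 62.9 270 93.6
python3 - <<'E'
from m import *
f=grab('side'); C=cloud(f);print(' fin',box(C,(651,70),215,242,40)); print(' knob',box(C,(536,63),245,262,30)); print(box(C,(536,63),80,93,50))
cv2.imwrite('pics/s6.png',cv2.resize(cv2.cvtColor(f['frame'],cv2.COLOR_RGB2BGR)[130:260,180:300],None,fx=4.5,fy=4.5,interpolation=cv2.INTER_CUBIC))
E
```

```text
t 22.7167 pos [536.73  63.18 299.3 ] w 0.5724459444544509 F [-0.37 -0.46 -0.29] grip 0.0 j7 1.5302777219487322
turn deg [-0.02  0.01 -0.01] delta mm now-frame [ 0.65 -0.23 29.3 ] after turn [ 0.64 -0.24 29.3 ]
 fin (((650.2424926757812, 73.20977783203125), (18.60981559753418, 30.11504554748535), 82.8301010131836), array([649.57,  75.87, 230.32]), np.float64(240.50627026113386), 62)
 knob (((537.001953125, 65.1805419921875), (29.73694610595703, 30.981504440307617), 53.09688949584961), array([534.66,  68.69, 254.36]), np.float64(260.8250420617027), 59)
(((536.1013793945312, 64.40957641601562), (45.50096130371094, 47.785701751708984), 1.7616270780563354), array([534.92,  67.56,  86.14]), np.float64(90.29658682042316), 99)
```

View pics/s6.png

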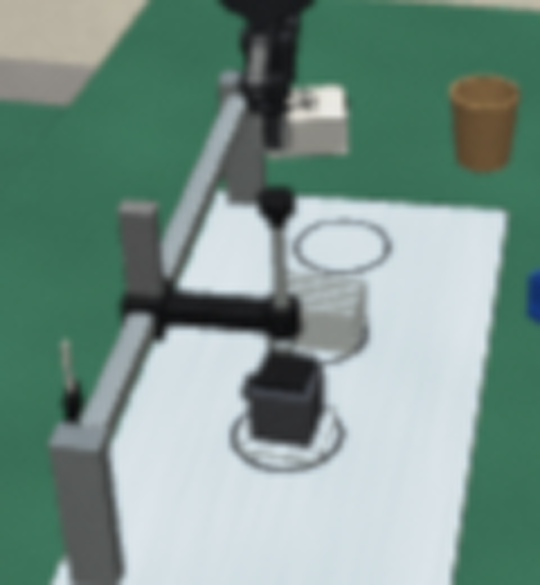

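Call:
{"name": "step_arm", "arguments": {
  "deltas": [
    [0, 0, 0.015, 0, 0, 0],
    [0, 0, 0.014, 0, 0, 0],
    [0, 0, 0.007, 0, 0, 0],
    [0, 0, 0.007, 0, 0, 0],
    [0, 0, 0.007, 0, 0, 0],
    [0, 0, 0.006, 0, 0, 0],
    [0, 0, 0.005, 0, 0, 0],
    [0, 0, 0.004, 0, 0, 0],
    [0, 0, 0.003, 0, 0, 0],
    [0, 0, 0.0013, 0, 0, 0],
    [0, 0, 0, 0, 0, 0],
    [0, 0, 0, 0, 0, 0]
  ]
}}

```text
time: 23.77
tool_pos: [536.4, 63.0, 231.0]
tcp_rot: [-0.098, 3.139, 0.001]
ft_force: [-3.1, -0.6, 9.0]
width: -0.1
grip_force: 4.4
```

```bash
python3 go.py 536.1 62.9 230 93.6
python3 - <<'E'
from m import *
f=grab('side')
cv2.imwrite('pics/s7.png',cv2.resize(cv2.cvtColor(f['frame'],cv2.COLOR_RGB2BGR)[150:250,200:270],None,fx=6,fy=6,interpolation=cv2.INTER_CUBIC))
E
```

```text
t 23.7667 pos [536.37  63.01 231.02] w -0.1340984991366039 F [-3.12 -0.6   9.03] grip 4.447632112714928 j7 1.541922001058162
turn deg [ 0.03  0.07 -0.01] delta mm now-frame [ 0.28 -0.1   1.02] after turn [ 0.27 -0.1   1.02]
```

View pics/s7.png

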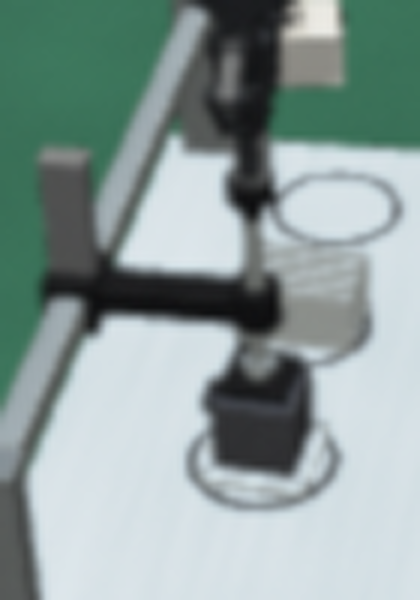

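Call:
{"name": "step_arm", "arguments": {
  "deltas": [
    [0, 0, 0, 0, 0, 0],
    [0, 0, 0, 0, 0, 0],
    [0, 0, 0, 0, 0, 0],
    [0, 0, 0, 0, 0, 0],
    [0, 0, 0, 0, 0, 0],
    [0, 0, -0.005, 0, 0, 0],
    [0, 0, -0.008, 0, 0, 0],
    [0, 0, -0.01, 0, 0, 0],
    [0, 0, -0.015, 0, 0, 0],
    [0, 0, -0.015, 0, 0, 0],
    [0, 0, -0.015, 0, 0, 0],
    [0, 0, 0, 0, 0, 0]
  ]
}}

```text
time: 24.82
tool_pos: [537.3, 63.1, 301.4]
tcp_rot: [-0.098, 3.135, 0.002]
ft_force: [1.1, -0.1, -0.0]
width: 0.1
grip_force: 0.0
```

Call:
{"name": "step_arm", "arguments": {
  "deltas": [
    [-0.01, 0, 0, 0, 0, 0],
    [-0.02, 0, 0, 0, 0, 0],
    [-0.025, 0, 0, 0, 0, 0],
    [-0.025, 0, 0, 0, 0, 0],
    [-0.02, 0, 0, 0, 0, 0],
    [-0.01, 0, 0, 0, 0, 0],
    [-0.005, 0, 0, 0, 0, 0],
    [0, 0, 0.02, 0, 0, 0],
    [0, 0, 0.025, 0, 0, 0],
    [0, 0, 0.02, 0, 0, 0],
    [0, 0, 0.012, 0, 0, 0],
    [0, 0, 0.003, 0, 0, 0]
  ],
  "gripper": 0.06
}}

```text
time: 25.82
tool_pos: [649.3, 70.4, 215.2]
tcp_rot: [0.099, -3.136, 0.001]
ft_force: [-0.4, 0.3, -1.0]
width: 60.1
grip_force: 0.0
```

Call:
{"name": "step_arm", "arguments": {
  "deltas": [
    [0, 0, 0, 0, 0, 0],
    [0, 0, 0, 0, 0, 0],
    [0, 0, 0, 0, 0, 0],
    [0, 0, 0, 0, 0, 0],
    [0, 0, 0, 0, 0, 0],
    [0, 0, 0, 0, 0, 0],
    [0, 0, 0, 0, 0, 0],
    [0, 0, 0, 0, 0, 0]
  ],
  "gripper": 0.0
}}

```text
time: 26.48
tool_pos: [651.6, 70.3, 219.7]
tcp_rot: [-0.098, 3.137, 0.001]
ft_force: [-1.0, 0.3, 6.0]
width: 17.2
grip_force: 31.8
```

```bash
python3 go.py 660.3 -79.6 219 93.6; python3 chk.py
```

```text
t 26.4833 pos [651.55  70.28 219.74] w 17.19211902819018 F [-1.02  0.28  6.02] grip 31.835603713989258 j7 1.6256729980177977
turn deg [ 0.02  0.15 -0.  ] delta mm now-frame [   0.67 -150.13    0.68] after turn [   0.68 -150.13    0.74]
top (array([542.16, -27.36,   0.07,  47.48]), np.int64(481), np.float64(2.4566131851880684))
none
(((546.5889892578125, -89.91275024414062), (56.96805191040039, 84.29862213134766), 89.59485626220703), array([546.13, -93.09,  59.18]), np.float64(67.68094863196279), 160)
side (array([543.35, -27.65,   0.06,  48.14]), np.int64(322), np.float64(3.102512568621312))
(((536.1448974609375, 65.12889099121094), (49.42817687988281, 45.671688079833984), 89.91914367675781), array([535.  ,  67.24,  86.28]), np.float64(91.19517539344315), 98)
(((546.3479614257812, -84.1330337524414), (67.05421447753906, 87.09661865234375), 88.38297271728516), array([535.07, -85.93,  58.54]), np.float64(64.00121204595393), 155)m.py:20: RuntimeWarning: Mean of empty slice.
  q=C[k]; rc=cv2.minAreaRect(q[:,:2].astype(np.float32)); return rc,q.mean(0),q[:,2].max(),len(q)
  ret = um.true_divide(
```

Both parts unmoved. Slide the carriage −150 mm to the heat sink, release, go over the knob.

Call:
{"name": "step_arm", "arguments": {
  "deltas": [
    [0, -0.007, 0, 0, 0, 0],
    [0, -0.015, 0, 0, 0, 0],
    [0, -0.018, 0, 0, 0, 0],
    [0, -0.018, 0, 0, 0, 0],
    [0, -0.018, 0, 0, 0, 0],
    [0, -0.018, 0, 0, 0, 0],
    [0, -0.018, 0, 0, 0, 0],
    [0, -0.015, 0, 0, 0, 0],
    [0, -0.012, 0, 0, 0, 0],
    [0, -0.008, 0, 0, 0, 0],
    [0, -0.0031, 0, 0, 0, 0],
    [0, 0, 0, 0, 0, 0]
  ]
}}

```text
time: 27.58
tool_pos: [661.0, -81.2, 219.7]
tcp_rot: [-0.096, 3.137, -0.002]
ft_force: [-0.7, -3.1, 5.7]
width: 17.0
grip_force: 31.9
```

Call:
{"name": "step_arm", "arguments": {
  "deltas": [
    [0, 0, 0, 0, 0, 0],
    [0, 0, 0, 0, 0, 0],
    [0, 0, 0, 0, 0, 0]
  ]
}}

```text
time: 27.83
tool_pos: [661.0, -80.6, 219.8]
tcp_rot: [-0.097, 3.137, -0.002]
ft_force: [-0.0, -1.9, 5.2]
width: 17.5
grip_force: 31.8
```

```bash
python3 go.py 660.3 -79.6 219 93.6
```

```text
t 27.8333 pos [661.   -80.6  219.76] w 17.494892126622656 F [-0.04 -1.87  5.2 ] grip 31.845186352729797 j7 1.8686619726498663
turn deg [-0.08  0.17 -0.06] delta mm now-frame [0.64 1.04 0.75] after turn [0.64 1.04 0.76]
```

Call:
{"name": "step_arm", "arguments": {
  "deltas": [
    [0, 0, 0, 0, 0, 0],
    [0, 0, 0, 0, 0, 0],
    [0, 0, 0, 0, 0, 0],
    [0, 0, -0.01, 0, 0, 0],
    [0, 0, -0.02, 0, 0, 0],
    [0, 0, -0.025, 0, 0, 0],
    [0, 0, -0.025, 0, 0, 0],
    [0.01, 0, 0, 0, 0, 0],
    [0.02, 0, 0, 0, 0, 0],
    [0.025, 0, 0, 0, 0, 0],
    [0.025, 0, 0, 0, 0, 0],
    [0.02, 0, 0, 0, 0, 0]
  ],
  "gripper": 0.06
}}

```text
time: 28.83
tool_pos: [559.0, -86.2, 298.6]
tcp_rot: [-0.098, 3.14, -0.0]
ft_force: [-0.3, -1.0, 0.9]
width: 60.1
grip_force: 0.0
```

Call:
{"name": "step_arm", "arguments": {
  "deltas": [
    [0.01, 0, 0, 0, 0, 0],
    [0.0055, 0, 0, 0, 0, 0],
    [0, 0, 0, 0, 0, 0],
    [0, 0, 0, 0, 0, 0],
    [0, 0, 0, 0, 0, 0]
  ],
  "gripper": 0.0
}}

```text
time: 29.25
tool_pos: [545.6, -86.4, 298.0]
tcp_rot: [0.099, -3.14, 0.0]
ft_force: [-0.3, -0.2, 0.0]
width: 0.5
grip_force: 0.0
```

```bash
python3 go.py 545.5 -87.8 204 93.6
python3 - <<'E'
from m import *
f=grab('side'); C=cloud(f); print(' knob',box(C,(545.5,-88),245,262,30)); print(box(C,(545,-87),50,68,65),box(C,(536,63),80,93,50))
E
```

```text
t 29.25 pos [545.65 -86.43 297.96] w 0.49402202784483895 F [-0.3  -0.24  0.02] grip 0.0 j7 1.8283748981843226
turn deg [-0.01 -0.01  0.03] delta mm now-frame [ 0.23 -1.34 93.96] after turn [ 0.23 -1.36 93.96]
 knob (((544.3019409179688, -85.87456512451172), (27.646892547607422, 32.95630645751953), 12.133711814880371), array([544.05, -81.86, 254.52]), np.float64(261.2469748448066), 47)
(((545.7174682617188, -86.22241973876953), (65.78285217285156, 87.2674789428711), 89.44422912597656), array([545.33, -82.49,  58.23]), np.float64(65.14399212803698), 211) (((536.0745239257812, 64.92778015136719), (47.44764709472656, 51.22544860839844), 4.732699394226074), array([534.83,  67.14,  85.83]), np.float64(89.883110588661), 100)
```

Call:
{"name": "step_arm", "arguments": {
  "deltas": [
    [0, -0.001, 0.015, 0, 0, 0],
    [0, 0, 0.015, 0, 0, 0],
    [0, 0, 0.007, 0, 0, 0],
    [0, 0, 0.008, 0, 0, 0],
    [0, 0, 0.008, 0, 0, 0],
    [0, 0, 0.008, 0, 0, 0],
    [0, 0, 0.008, 0, 0, 0],
    [0, 0, 0.008, 0, 0, 0],
    [0, 0, 0.006, 0, 0, 0],
    [0, 0, 0.005, 0, 0, 0],
    [0, 0, 0.004, 0, 0, 0],
    [0, 0, 0.0025, 0, 0, 0]
  ]
}}

```text
time: 30.3
tool_pos: [545.3, -87.7, 203.7]
tcp_rot: [-0.099, 3.139, 0.0]
ft_force: [-2.8, 1.4, 10.1]
width: -0.2
grip_force: 5.0
```

Call:
{"name": "step_arm", "arguments": {
  "deltas": [
    [0, 0, 0, 0, 0, 0],
    [0, 0, 0, 0, 0, 0]
  ]
}}

```text
time: 30.47
tool_pos: [545.4, -87.7, 204.2]
tcp_rot: [-0.099, 3.139, 0.0]
ft_force: [-3.1, 1.3, 9.4]
width: 0.0
grip_force: 4.8
```

```bash
python3 go.py 545.5 -87.8 204 93.6
python3 - <<'E'
from m import *
f=grab('side')
cv2.imwrite('pics/s8.png',cv2.resize(cv2.cvtColor(f['frame'],cv2.COLOR_RGB2BGR)[130:250,200:290],None,fx=5,fy=5,interpolation=cv2.INTER_CUBIC))
E
```

```text
t 30.4667 pos [545.36 -87.73 204.23] w 0.04093450297673916 F [-3.14  1.35  9.4 ] grip 4.753733319521416 j7 1.851435714061178
turn deg [ 0.01  0.06 -0.  ] delta mm now-frame [-0.13 -0.07  0.23] after turn [-0.13 -0.07  0.23]
```

View pics/s8.png

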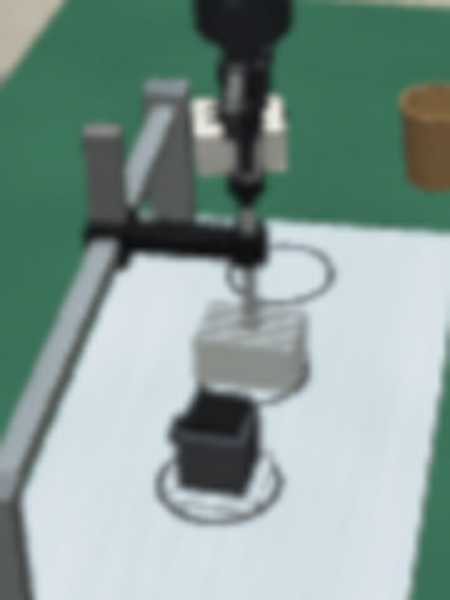

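Call:
{"name": "step_arm", "arguments": {
  "deltas": [
    [0, 0, 0, 0, 0, 0],
    [0, 0, 0, 0, 0, 0],
    [0, 0, 0, 0, 0, 0],
    [0, 0, 0, 0, 0, 0],
    [0, 0, 0, 0, 0, 0],
    [0, 0, -0.005, 0, 0, 0],
    [0, 0, -0.008, 0, 0, 0],
    [0, 0, -0.012, 0, 0, 0],
    [0, 0, -0.015, 0, 0, 0],
    [0, 0, -0.018, 0, 0, 0],
    [0, 0, -0.018, 0, 0, 0],
    [0, 0, -0.019, 0, 0, 0]
  ]
}}

```text
time: 31.52
tool_pos: [544.8, -87.9, 299.0]
tcp_rot: [0.098, -3.139, 0.0]
ft_force: [0.4, 1.1, -0.3]
width: -0.1
grip_force: 0.0
```

Call:
{"name": "step_arm", "arguments": {
  "deltas": [
    [-0.01, 0, 0, 0, 0, 0],
    [-0.02, 0, 0, 0, 0, 0],
    [-0.025, 0, 0, 0, 0, 0],
    [-0.025, 0, 0, 0, 0, 0],
    [-0.02, 0, 0, 0, 0, 0],
    [-0.01, 0, 0, 0, 0, 0],
    [-0.005, 0, 0, 0, 0, 0],
    [0, 0, 0.02, 0, 0, 0],
    [0, 0, 0.025, 0, 0, 0],
    [0, 0, 0.02, 0, 0, 0],
    [0, 0, 0.012, 0, 0, 0],
    [0, 0, 0.003, 0, 0, 0]
  ],
  "gripper": 0.06
}}

```text
time: 32.52
tool_pos: [658.4, -80.4, 215.9]
tcp_rot: [0.098, -3.136, -0.001]
ft_force: [-0.3, 0.6, -0.7]
width: 59.9
grip_force: 0.0
```

Call:
{"name": "step_arm", "arguments": {
  "deltas": [
    [0, 0, 0, 0, 0, 0],
    [0, 0, 0, 0, 0, 0],
    [0, 0, 0, 0, 0, 0],
    [0, 0, 0, 0, 0, 0],
    [0, 0, 0, 0, 0, 0],
    [0, 0, 0, 0, 0, 0],
    [0, 0, 0, 0, 0, 0],
    [0, 0, 0, 0, 0, 0]
  ],
  "gripper": 0.0
}}

```text
time: 33.18
tool_pos: [660.5, -80.8, 220.3]
tcp_rot: [-0.098, 3.137, -0.0]
ft_force: [-1.1, -0.7, 5.3]
width: 17.4
grip_force: 31.7
```

```bash
python3 go.py 641.5 197.5 219 93.6
python3 - <<'E'
from m import *
for c in('top','side'):
    f=grab(c);C=cloud(f);P=nets.tip_of(c,'tag')
    print(c,[(round(p['confidence'],2),p['position'],atz(f,[p['position']],118.)[0]) for p in P[:2]])
    # blade: bright pixels with z 150-195
    for r in range(3): pass
    k=(np.hypot(C[...,0]-669,C[...,1]-201)<25)&(C[...,2]>160)&(C[...,2]<197)
    print(C[k].round(1).tolist(),np.argwhere(k).tolist())
    try: print(box(C,(536,63),80,93,50),box(C,(545,-87),50,68,65))
    except Exception: pass
E
```

```text
t 33.1833 pos [660.49 -80.82 220.28] w 17.41250703572412 F [-1.06 -0.74  5.35] grip 31.716179251670837 j7 1.8730257048221264
turn deg [-0.02  0.15 -0.01] delta mm now-frame [  1.54 278.96   1.17] after turn [  1.48 278.96   1.28]
top [(0.52, [198.7, 154.1], array([674.5 , 206.48, 118.  ]))]
[[671.0, 197.4, 186.5], [667.7, 201.0, 185.3], [668.4, 197.9, 182.2], [667.0, 199.1, 172.1]] [[151, 199], [152, 198], [152, 199], [153, 199]]
side [(0.54, [199.0, 223.6], array([658.75, 204.  , 118.  ]))]
[[669.5, 201.8, 192.5], [670.3, 201.2, 187.7], [668.9, 205.3, 186.6], [671.5, 200.8, 178.6], [671.5, 202.0, 175.1], [669.8, 197.7, 172.1], [670.7, 204.8, 173.0], [668.3, 202.0, 171.2], [671.4, 204.5, 168.3], [668.6, 202.4, 167.1], [668.8, 203.0, 163.2]] [[206, 194], [207, 194], [208, 194], [209, 194], [210, 194], [210, 195], [211, 194], [211, 195], [212, 194], [212, 195], [213, 195]]
(((535.1797485351562, 62.692909240722656), (47.24135971069336, 51.24070739746094), 0.797099769115448), array([534.84,  67.9 ,  86.24]), np.float64(90.03507137749398), 101) (((546.1793823242188, -86.18647766113281), (66.69476318359375, 87.83069610595703), 89.03935241699219), array([545.25, -82.32,  58.45]), np.float64(67.030459308231), 209)m.py:20: RuntimeWarning: Mean of empty slice.
  q=C[k]; rc=cv2.minAreaRect(q[:,:2].astype(np.float32)); return rc,q.mean(0),q[:,2].max(),len(q)
  ret = um.true_divide(
```

Call:
{"name": "step_arm", "arguments": {
  "deltas": [
    [0, 0.006, 0, 0, 0, 0],
    [0, 0.012, 0, 0, 0, 0],
    [0, 0.015, 0, 0, 0, 0],
    [0, 0.015, 0, 0, 0, 0],
    [0, 0.015, 0, 0, 0, 0],
    [0, 0.015, 0, 0, 0, 0],
    [0, 0.015, 0, 0, 0, 0],
    [0, 0.015, 0, 0, 0, 0],
    [0, 0.015, 0, 0, 0, 0],
    [0, 0.015, 0, 0, 0, 0],
    [0, 0.015, 0, 0, 0, 0],
    [0, 0.015, 0, 0, 0, 0]
  ]
}}

```text
time: 34.38
tool_pos: [650.0, 87.0, 220.3]
tcp_rot: [-0.097, 3.137, -0.001]
ft_force: [0.0, -2.5, 6.5]
width: 17.2
grip_force: 31.9
```

Call:
{"name": "step_arm", "arguments": {
  "deltas": [
    [0, 0.015, 0, 0, 0, 0],
    [0, 0.015, 0, 0, 0, 0],
    [0, 0.015, 0, 0, 0, 0],
    [0, 0.015, 0, 0, 0, 0],
    [0, 0.015, 0, 0, 0, 0],
    [0, 0.012, 0, 0, 0, 0],
    [0, 0.012, 0, 0, 0, 0],
    [0, 0.006, 0, 0, 0, 0],
    [0, 0.004, 0, 0, 0, 0],
    [0, 0.0025, 0, 0, 0, 0],
    [0, 0, 0, 0, 0, 0],
    [0, 0, 0, 0, 0, 0]
  ]
}}

```text
time: 35.38
tool_pos: [642.9, 199.5, 220.3]
tcp_rot: [-0.1, 3.137, 0.002]
ft_force: [0.7, 1.5, 6.9]
width: 17.7
grip_force: 31.9
```

```bash
python3 go.py 641.5 198.3 219 93.6
```

```text
t 35.3833 pos [642.93 199.45 220.3 ] w 17.66082501757011 F [0.67 1.46 6.92] grip 31.8811297416687 j7 1.4298385043333424
turn deg [0.08 0.17 0.04] delta mm now-frame [ 1.5  -1.06  1.3 ] after turn [ 1.5  -1.06  1.3 ]
```

Call:
{"name": "step_arm", "arguments": {
  "deltas": [
    [0, 0, 0, 0, 0, 0],
    [0, 0, 0, 0, 0, 0],
    [0, 0, 0, 0, 0, 0],
    [0, 0, 0, 0, 0, 0],
    [0, 0, -0.01, 0, 0, 0],
    [0, 0, -0.02, 0, 0, 0],
    [0, 0, -0.025, 0, 0, 0],
    [0, 0, -0.025, 0, 0, 0],
    [0.01, -0.01, 0, 0, 0, 0],
    [0.02, -0.02, 0, 0, 0, 0],
    [0.025, -0.025, 0, 0, 0, 0],
    [0.025, -0.025, 0, 0, 0, 0]
  ],
  "gripper": 0.06
}}

```text
time: 36.38
tool_pos: [566.7, 112.9, 298.7]
tcp_rot: [-0.1, 3.14, -0.001]
ft_force: [1.1, -2.2, 1.4]
width: 60.0
grip_force: 0.0
```

Call:
{"name": "step_arm", "arguments": {
  "deltas": [
    [0.025, -0.025, 0, 0, 0, 0],
    [0.025, -0.025, 0, 0, 0, 0],
    [0.025, -0.025, 0, 0, 0, 0],
    [0.02, -0.025, 0, 0, 0, 0],
    [0.01, -0.02, 0, 0, 0, 0],
    [0, -0.01, 0, 0, 0, 0],
    [0, 0, 0, 0, 0, 0]
  ]
}}

```text
time: 36.97
tool_pos: [470.8, -25.5, 299.7]
tcp_rot: [-0.092, 3.138, 0.001]
ft_force: [0.1, -0.2, -0.0]
width: 60.3
grip_force: 0.0
```

Run:
```python
from m import *
out=[]
for c,b in(('top',(130,175,180,225)),('side',(185,235,180,225))):
    F=[grab(c) for _ in range(5)]
    f=F[0]; C=np.nanmean([cloud(x) for x in F],0)
    print(c,' fin',box(C,(642,199),222,242,35)[:3]);print('  knob',box(C,(527,192),245,262,30)[:2])
    k=(np.hypot(C[...,0]-669,C[...,1]-201)<16)&(C[...,2]>155)&(C[...,2]<197)
    print(C[k].mean(0),C[k].round(1).tolist())
    im=np.mean([x['frame'] for x in F],0).astype(np.uint8)[b[0]:b[1],b[2]:b[3]]
    im=cv2.resize(cv2.cvtColor(im,cv2.COLOR_RGB2BGR),(450,int(450*(b[1]-b[0])/45)),interpolation=cv2.INTER_CUBIC)
    # predicted blade top for fin at (641.6,198.3+e)
    P=proj(f,[[669.,200,190],[669,200,150],[641.6,198.3,238]])
    for p in P: cv2.circle(im,tuple(((p-[b[2],b[0]]+.5)*10).astype(int).tolist()),3,(0,0,255),-1)
    out.append(im)
h=min(o.shape[0] for o in out); cv2.imwrite('pics/tag.png',np.hstack([o[:h] for o in out])[:, :800])
```

```text
top  fin (((642.0592651367188, 196.5802001953125), (17.074628829956055, 29.24187660217285), 89.80036163330078), array([641.64, 196.68, 235.4 ]), np.float64(239.77089322780657))
  knob (((527.6612548828125, 189.74794006347656), (29.884248733520508, 27.062557220458984), 86.84212493896484), array([527.59, 189.68, 256.37]))
[666.45 195.79 179.62] [[669.4, 200.1, 193.6], [670.7, 197.3, 187.9], [659.3, 190.0, 157.3]]
side  fin (((642.27587890625, 202.1575927734375), (28.633691787719727, 16.186363220214844), 5.269847869873047), array([640.69, 204.59, 232.95]), np.float64(239.50520654093262))
  knob (((527.931640625, 194.6356658935547), (29.349634170532227, 28.911516189575195), 58.70249938964844), array([526.82, 197.75, 254.6 ]))
[665.64 204.74 174.62] [[668.6, 203.7, 194.1], [668.0, 206.0, 191.6], [655.4, 209.3, 195.9], [669.7, 203.6, 185.3], [670.9, 202.2, 179.7], [657.1, 207.8, 186.0], [670.7, 203.7, 176.5], [668.5, 200.3, 174.3], [671.4, 203.3, 171.7], [668.0, 202.6, 171.8], [672.2, 202.8, 166.8], [668.6, 202.5, 167.2], [654.8, 207.9, 173.4], [668.3, 204.2, 164.1], [655.1, 208.4, 169.3], [669.3, 203.2, 158.8], [669.0, 204.9, 155.8], [656.0, 208.7, 160.7]]
```

View pics/tag.png

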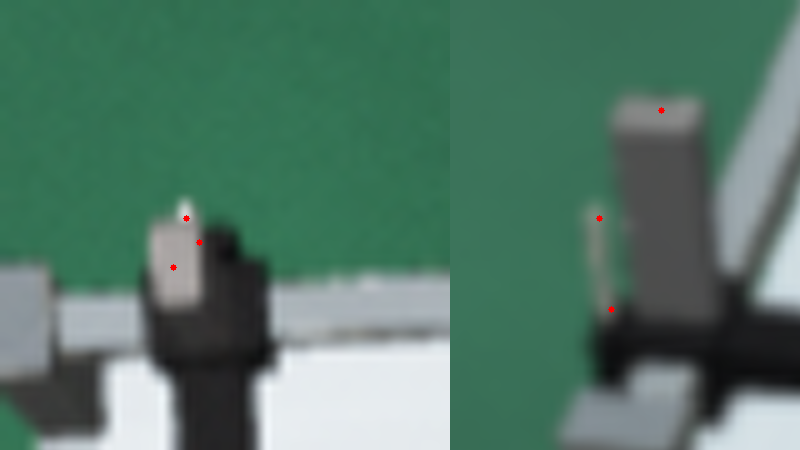

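```bash
python3 chk.py
python3 - <<'E'
from m import *
f=grab('side'); cv2.imwrite('pics/s9.png',cv2.resize(cv2.cvtColor(f['frame'],cv2.COLOR_RGB2BGR)[140:270,180:320],None,fx=4,fy=4,interpolation=cv2.INTER_CUBIC))
E
```

```text
top (array([542.55, -27.32,   0.06,  47.34]), np.int64(396), np.float64(2.3606458404181994))
(((536.2352294921875, 62.56953430175781), (44.06201171875, 58.08500671386719), 83.86448669433594), array([534.57,  63.97,  85.74]), np.float64(92.42492932962818), 138)
none
side (array([543.48, -27.47,   0.06,  48.11]), np.int64(314), np.float64(3.0958214569774425))
(((535.0711059570312, 63.109519958496094), (43.81351852416992, 50.344627380371094), 0.19722957909107208), array([534.69,  67.31,  85.83]), np.float64(91.61118595922665), 95)
(((546.1373901367188, -84.89696502685547), (67.63006591796875, 86.20684814453125), 89.78218078613281), array([545.29, -82.32,  58.61]), np.float64(65.77034315875233), 206)m.py:20: RuntimeWarning: Mean of empty slice.
  q=C[k]; rc=cv2.minAreaRect(q[:,:2].astype(np.float32)); return rc,q.mean(0),q[:,2].max(),len(q)
  ret = um.true_divide(
```

View pics/s9.png

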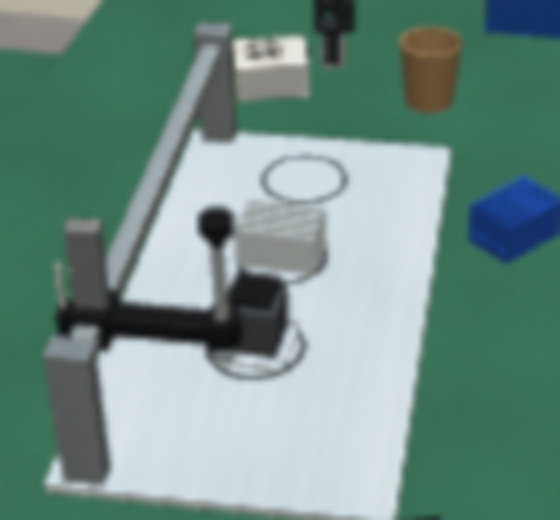

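Motor (crop 258,310) and heat sink (282,235) are on their rings, the carriage is at the tag and the plunger is up; nothing has moved.

```bash
python3 -c "from plant import arm; print(arm.hand_in())"
```

```text
the job is handed in; nothing more can be done
None
```

The job is handed in at about 38 s: the motor and heat sink (the only two parts there) stand on the +y and middle marks within about 2 mm by camera, both were gauged in order, motor then heat sink, and the carriage is parked within about 1 mm of the tag.

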